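Build the test sieve stack on the bench shaker

TASK

Set up the sieve analysis on the small white bench shaker with the grey top: seat the bare steel receiver pan in the shaker's ring, then on it, one after another from the bottom up, the blue fine sieve, the yellow medium sieve and the red coarse sieve, and close the stack with the black-knobbed lid. Every part must sit upright and fully home in the one beneath. Do not disturb the tip box, the amber vial or the reagent trough standing between them.

Things in the scene. Friction and masses are not known exactly. Their poses are not given: they have to be found in the camera images.
- shaker_seat (a point): White bench sieve shaker with a grey top, a fixed box 136 x 122 mm, 46 mm high, turned by up to 0.25 rad, with a round aluminium seat ring on top (64 mm across outside, 54 mm bore, 10 mm deep) that takes the receiver pan's spigot. This point is the centre of the ring's upper rim, 62 mm above the table; z up.
- pan_mid (a point): Receiver pan, bare steel inside and out, with a solid floor. Round, frame 60 mm across, 54 mm bore open at the top, 38 mm tall; its 51 mm spigot (bottom 8 mm, tapered) drops into the bore beneath until its shoulder rests on that rim: 30 mm a part. Seated, its point is 15 mm above the seat ring's rim. 0.12 kg. Starts upright on the table. Point: on the axis, 23 mm above the bottom; grip across the frame here or up to 7 mm higher.
- fine_mid (a point): Fine sieve: blue frame, close steel mesh (wires 2.6 mm apart). Round, frame 60 mm across, 54 mm bore open at the top, 38 mm tall; its 51 mm spigot (bottom 8 mm, tapered) drops into the bore beneath until its shoulder rests on that rim: 30 mm a part. 0.09 kg. Starts upright on the table. Point: on the axis, 23 mm above the bottom; grip across the frame here or up to 7 mm higher.
- medium_mid (a point): Medium sieve: yellow frame, middling steel mesh (wires 4.8 mm apart). Round, frame 60 mm across, 54 mm bore open at the top, 38 mm tall; its 51 mm spigot (bottom 8 mm, tapered) drops into the bore beneath until its shoulder rests on that rim: 30 mm a part. 0.09 kg. Starts upright on the table. Point: on the axis, 23 mm above the bottom; grip across the frame here or up to 7 mm higher.
- coarse_mid (a point): Coarse sieve: red frame, open steel mesh (wires 9 mm apart). Round, frame 60 mm across, 54 mm bore open at the top, 38 mm tall; its 51 mm spigot (bottom 8 mm, tapered) drops into the bore beneath until its shoulder rests on that rim: 30 mm a part. 0.09 kg. Starts upright on the table. Point: on the axis, 23 mm above the bottom; grip across the frame here or up to 7 mm higher.
- lid_knob (a point): Lid: steel disc 60 mm across (8 to 12 mm above its bottom), same 51 mm spigot below, black knob on top, 26 mm across, 12 to 44 mm above the bottom. 0.08 kg. Starts upright on the table. Point: on the axis in the knob, 34 mm above the bottom, 22 mm above the disc; grip the knob here, fingertips clear of the disc. Seated, it is 41 mm above the coarse sieve's point.
- tip_box: Bystander: pipette tip box, milky case with green plate and yellow tips, 86 x 122 mm, 64 mm high; origin at the centre of its underside. Not to be moved.
- amber_vial: Bystander: small brown vial with black cap, 25 mm across, 54 mm high; origin at the centre of its underside. Not to be moved.
- trough: Bystander: white open reagent trough with a green content, 46 x 92 mm, 24 mm high; origin at the centre of its underside. Not to be moved.
- mini_centrifuge: Bystander: fixed white mini centrifuge with a blue rotor and its clear lid standing open, within 105 mm of this point (centre of its underside) in plan, lid top 216 mm above the table. Keep the gripper and carried parts clear of it: travel above 230 mm here.

How it is judged:
By the outcome, as a careful person would: the job done as asked, in the order asked, and still so for the second after the job is handed in, with the robot touching nothing.
It also fails if it takes over 144 s, if anything falls off the work surface, if the arm or the gripper's body presses on something with over 40 N, if the wrist force passes 120 N, or if a joint passes its speed limit or range.

ROBOT

A 6-joint arm with a two-finger parallel gripper is mounted at the origin on the work surface; the furniture and walls round the work are solid. World frame = base frame: x ahead of the robot, y to its left, z up, the work surface at z = 0. Lengths are in m, angles in rad, forces in N, time in s.
With the tool pointing down it reaches from about 0.35 to 0.875 m from the base axis. Payload 4.2 kg.
Tool frame: the origin (TCP) lies at the very end of the fingers, on their centre line; the grasp point (between the pads) lies 19 mm behind it; z points along the fingers, y is the line along which they close (so a half turn about z gives the same grasp; the last joint's range is limited). The gripper opens to 85 mm and grips with 20 to 120 N. Pads are 22 mm wide; open, the fingers measure 114 mm over their backs; the gripper's body (76 mm by 85 mm) begins 54 mm behind the grasp point. The pads swing forward as they close: fully open they stand 13 mm farther back than shut.
Start: joints at [1.568, 0.385, 0.008, 0, -1.194, -0.259], TCP at [0.162, 0.604, 0.231] pointing down, gripper open.
Joint ranges: [-3.14, 3.14], [-1.21, 2.06], [-1.07, 1.41], [-3.16, 2.05], [-2.99, -0.16], [-3.1, 3.1]. Speed limits (rad/s): [2.79, 2.79, 3.14, 3.14, 3.14, 3.14].

INTERFACE

Orientations are given as a rotation vector (axis times angle).
In Python, from workcell import telemetry, optics, order, finder gives the robot as it stands.
- The arm moves only by the shell command python3 -m creep 'ROWS' [FORCE]. ROWS is JSON, a list of rows, each a list of 3 entries, a list of its own where there are three numbers: the shift along the tool's x, y, z normalised to -1 to 1, where 1 is 0.04 m, then the turn, a rotation vector about the tool's x, y, z normalised to -1 to 1, where 1 is 5 degrees, then the opening, from -1 (shut) to 1 (fully open), so that 0 is half open. A call has 1 to 12 rows; each row shifts and turns the commanded pose from where the row before left it, along the tool's axes as they then stand; what a row does not reach is not made up. A row lasts 1/8 s, in which the tool goes at most 62.5 mm and 10.7 degrees, less where a joint would pass 70% of its speed; a pose out of reach is approached as far as the arm can. A call with a number of a shift or a turn outside -1 to 1 is refused whole. A call with a gripper value outside its range is refused whole. The fingers move at their own pace and stop on an object; FORCE is the grip in N (left out, the last holds). Time passes only in rows, so rows that do not move let the fingers close. It gives the time, the measured TCP pose, the force, the opening and the grip force at its end, in the units of the state.
- telemetry.get_state(): the state, without advancing time (a new reading comes with each control period).
- optics.get_image(name): name is "scene" or "top"; returns a dict with "pixels" (384x512x3 uint8, red, green, blue), "fx", "fy", "cx", "cy" (pixels), "k1" (the pictures are not rectified: a ray, as slopes to the right and down, at radius r is drawn at 1 + k1 r^2 times it, then the intrinsics apply), "rvec" (rotation vector, rad) and "tvec" (3), from world to camera coordinates, as OpenCV has them. Camera axes: x right, y down, z forward; pixel columns grow to the right and rows downward; lengths in m; the calibration is good to about 2 mm. A picture is of the moment at which its call begins. There is no depth.
- order.sign_off(): hands the job in; it is judged then, once.
Trained networks look in the newest picture that a camera, given by its name, has taken for a name from the list of things; names that differ only in an ending like _2 or _b are one class to them, and where a whole thing is asked for, a point or a joint stands for the part that bears it (a point fixed in the world has none). Each returns a list of dicts, best first, with "confidence" (0 to 1); they miss things now and then, are a little off and sometimes report something else, mostly with a low value. They report only what shows in the picture. A call takes as long as a camera call.
- finder.masks_of(camera, name): "pixels" (384x512 bool, what is visible of it) and "box" ([left, top, right, bottom] in pixels, round what is visible of it).
The state is a dict: "clock": time; "q": joint angles; "joint_vel": joint speeds; "joint_efforts": joint torques, N m; "tool_pos": TCP position; "ee_rot": TCP orientation; "force": force on the tool from outside, world axes, zero at the start; "ft_torque": the same for the moment, N m; "gripper_width": finger opening in m; "finger_force": force on a finger pad.
Only numpy, scipy, OpenCV 4.12 (cv2) and the standard library are available. Lean on these libraries where they do the work, as an engineer would, in place of code of your own. Each camera call takes 0.05 s, during which the arm holds its last target. There are 200 camera calls.

## Working session

There is one attempt and no reset: what is moved stays moved. The work goes in short steps, Python scripts to look and compute and a shell command to move; the robot and the scene stay as the last step left them, time stands still between calls to the robot, and variables do not carry over. Pictures are saved under pics/ and viewed, at most 14 in all, crops included, and the job is handed in when it is done.

```bash
ls; mkdir -p pics
python3 - <<'E'
from workcell import telemetry, optics
import cv2
s=telemetry.get_state();print(s)
for n in("scene","top"):
    d=optics.get_image(n);print(n,{k:v for k,v in d.items() if k!="pixels"})
    cv2.imwrite(f"pics/{n}0.png",d["pixels"][:,:,::-1])
E
```

```text
pics
{'clock': 0.0, 'q': array([ 1.56762401e+00,  3.85522503e-01,  6.58136590e-03, -5.12603650e-04,
       -1.19401181e+00, -2.58605000e-01]), 'joint_vel': array([ 1.12048922e-03, -5.71205890e-05, -2.95855282e-04,  1.77972551e-03,
        6.68535978e-04,  1.53438092e-04]), 'joint_efforts': array([ 3.05978128e-04, -3.92289805e+01,  1.88407445e+01,  4.18596983e+00,
       -4.52717984e-03, -2.51106144e-06]), 'tool_pos': array([0.16157218, 0.60312123, 0.23022274]), 'ee_rot': array([ 3.11250072e+00, -4.10032972e-01, -3.10602580e-04]), 'force': array([-0.58381564,  0.38917683,  0.359917  ]), 'ft_torque': array([ 0.00811062,  0.01723009, -0.03183871]), 'finger_force': 0.0, 'gripper_width': 0.08522849983123439}
scene {'fx': 495.5630903618175, 'fy': 495.5630903618175, 'cx': 264.1268964743795, 'cy': 191.2389279647561, 'k1': -0.045846277484431146, 'rvec': array([ 0.85995953, -2.14405419,  1.39638468]), 'tvec': array([0.3679598 , 0.18992271, 1.39297048])}
top {'fx': 413.74920439574953, 'fy': 413.74920439574953, 'cx': 253.50730535825923, 'cy': 198.36994884322866, 'k1': -0.061117893964850706, 'rvec': array([ 2.13435053, -2.19795745,  0.1380071 ]), 'tvec': array([0.04001459, 0.52488833, 1.22065994])}
```

View pics/scene0.png

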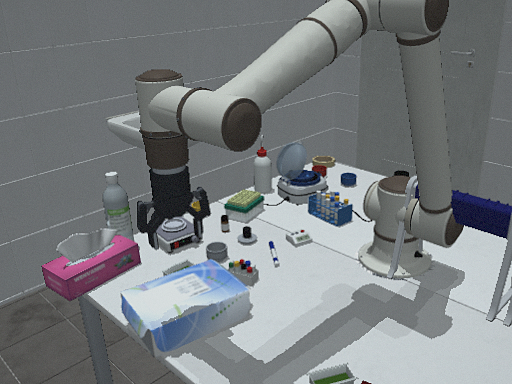

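View pics/top0.png

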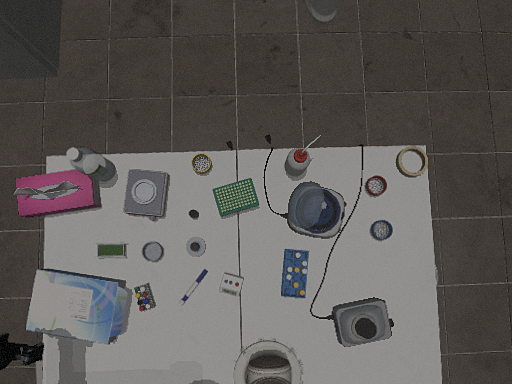

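The scene picture shows the gripper over the left end, with the shaker behind it at about (178,232). In the top picture I see:
- shaker ring (144,190)
- pan (152,252)
- lid (196,246)
- yellow sieve (202,163)
- red sieve (376,186)
- blue sieve (382,230)
- tip box (236,197)
- vial (194,214)
- trough (112,250)
- centrifuge (316,210)

Next I'll measure positions.

```bash
cat > h.py <<'E'
import numpy as np, cv2
from scipy.optimize import least_squares
from workcell import telemetry, optics, finder
def proj(d,P):
    R=cv2.Rodrigues(d["rvec"])[0]; c=np.atleast_2d(P)@R.T+d["tvec"]
    s=c[:,:2]/c[:,2:]; s=s*(1+d["k1"]*(s**2).sum(1,keepdims=True))
    return s*[d["fx"],d["fy"]]+[d["cx"],d["cy"]]
def back(d,uv,z):
    f=lambda p: proj(d,[[p[0],p[1],z]])[0]-uv
    return least_squares(f,[.5,0]).x
def cyl(x,y,prof):  # prof: (r,z)
    a=np.linspace(0,2*np.pi,40,endpoint=False)
    return np.vstack([np.c_[x+r*np.cos(a),y+r*np.sin(a),0*a+z] for r,z in prof])
def sil(d,P):
    S=8; h=cv2.convexHull((proj(d,P)*S+S/2-.5).astype(np.float32))
    M=cv2.moments(h); return np.array([M["m10"]/M["m00"],M["m01"]/M["m00"]])/S-.5+.5/S, M["m00"]/S/S
def locate(d,m,prof):
    v,u=np.nonzero(m); c=np.array([u.mean(),v.mean()])
    p=least_squares(lambda p: sil(d,cyl(p[0],p[1],prof))[0]-c, back(d,c,.02)).x
    return p, c, m.sum(), sil(d,cyl(*p,prof))[1]
SV=[(.0255,0),(.03,.008),(.03,.038)]; LID=[(.0255,0),(.03,.008),(.03,.012),(.013,.044)]
E
python3 - <<'E'
from h import *
for cam in("top","scene"):
    d=optics.get_image(cam)
    for n in ["pan_mid","fine_mid","medium_mid","coarse_mid","lid_knob","tip_box","amber_vial","trough","mini_centrifuge","shaker_seat"]:
        try: r=finder.masks_of(cam,n)
        except Exception as e: print(n,e); continue
        for k in r[:2]:
            if k["confidence"]<.3: continue
            m=k["pixels"]
            p,c,a,b=locate(d,m,LID if n=="lid_knob" else SV)
            print(cam,n,round(k["confidence"],2),k["box"],p.round(4),c.round(1),a,round(b))
    if cam=="top":
        # ring by Hough / bright region
        print("seat back",back(d,np.array([144,190.5]),.062))
        im=cv2.resize(d["pixels"][165:220,115:175,::-1],None,fx=9,fy=9,interpolation=cv2.INTER_CUBIC); cv2.imwrite("pics/seat.png",im)
E
```

```text
top pan_mid 0.61 [143.1, 241.8, 165.3, 261.2] [0.3752 0.3343] [151.8 251.4] 352 359
top fine_mid 0.82 [368.2, 219.4, 390.3, 238.2] [ 0.4189 -0.3601] [381.1 229.9] 366 362
top medium_mid 0.49 [189.8, 152.4, 212.6, 172.2] [0.6439 0.1795] [201.9 161.9] 245 337
top coarse_mid 0.78 [366.7, 171.7, 386.0, 195.3] [ 0.5576 -0.353 ] [375.9 184.9] 206 354
top lid_knob 0.56 [183.4, 238.8, 207.9, 256.6] [0.3866 0.2061] [195.  246.4] 328 310
top tip_box 0.68 [212.6, 181.9, 255.9, 214.9] [0.5323 0.0806] [235. 197.] 1131 327
top trough 0.66 [97.3, 242.1, 124.6, 259.0] [0.3835 0.4589] [110.7 249.7] 434 374
top trough 0.44 [123.7, 167.6, 166.4, 219.2] [0.5529 0.3514] [146.1 192.9] 1913 352
top shaker_seat 0.75 [123.6, 170.5, 169.1, 219.3] [0.5527 0.3523] [145.8 192.9] 1842 352
seat back [0.55493441 0.34824456]
scene pan_mid 0.71 [204.0, 242.2, 229.4, 262.8] [0.3791 0.3336] [216.4 251.2] 339 390
scene fine_mid 0.52 [340.8, 167.5, 358.6, 184.9] [ 0.422  -0.3602] [348.  179.3] 188 207
scene medium_mid 0.4 [192.6, 201.0, 202.8, 211.2] [0.6714 0.177 ] [196.3 205.5] 57 258
scene coarse_mid 0.47 [312.7, 168.0, 327.0, 177.6] [ 0.5641 -0.3712] [320.7 169.9] 93 184
scene lid_knob 0.63 [240.4, 225.0, 258.7, 243.2] [0.3853 0.2069] [247.1 236.2] 215 272
scene tip_box 0.97 [225.3, 191.7, 264.2, 222.7] [0.5458 0.0674] [244.3 205.6] 933 261
scene amber_vial 0.43 [216.6, 215.4, 228.4, 232.7] [0.4883 0.2055] [225.  224.4] 124 310
scene trough 0.64 [166.5, 262.4, 194.3, 275.8] [0.3908 0.4594] [178.2 267. ] 210 441
scene trough 0.47 [206.3, 241.1, 229.9, 261.1] [0.3771 0.3347] [216.6 251.6] 348 391
scene shaker_seat 0.83 [156.1, 217.4, 204.4, 251.8] [0.551  0.3495] [176.2 234.1] 1084 336
scene shaker_seat 0.65 [164.8, 260.4, 192.2, 271.9] [0.3916 0.458 ] [178.5 266.7] 183 440
```

View pics/seat.png

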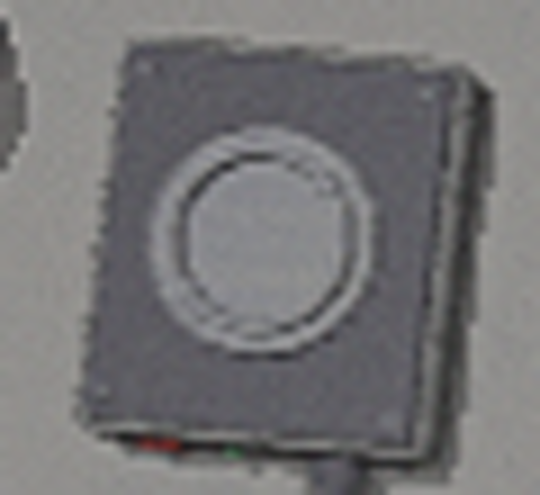

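The ring outline in the crop spans about (150..374, 126..354), so its centre is at image pixel (143.6,191.2), which puts the seat near (0.553,0.349). The pan is at about (0.377,0.334). I'll align the tool to the world axes and move over the pan.

```bash
python3 -m creep '[[[0,0,0],[0,0,-1],1],[[0,0,0],[0,0,-1],1],[[0,0,0],[0,0,-1],1],[[0.67,0.84,0],[0,0,0],1],[[0.67,0.84,0],[0,0,0],1],[[0.67,0.84,0],[0,0,0],1],[[0.67,0.84,0],[0,0,0],1],[[0.67,0.84,0],[0,0,0],1],[[0.67,0.84,0.5],[0,0,0],1],[[0.67,0.84,0.5],[0,0,0],1],[[0.67,0.84,0.5],[0,0,0],1]]' 30
python3 - <<'E'
from h import *
s=telemetry.get_state();print(s["q"],s["tool_pos"])
d=optics.get_image("top")
print("seat",back(d,np.array([143.6,191.2]),.062))
E
```

```text
clock: 2.58
tool_pos: [0.3769, 0.3339, 0.1711]
ee_rot: [-3.141, -0.0, -0.001]
force: [1.5, 0.0, -0.1]
gripper_width: 0.0852
finger_force: 0.0
[ 1.04790901e+00  2.34313795e-01 -3.74558743e-01  1.82330072e-04
 -9.60785739e-01  5.23091207e-01] [0.37694754 0.33388285 0.17114203]
seat [0.55287814 0.34943193]
```

```bash
python3 -m creep '[[[0,0,1],[0,0,0],1],[[0,0,1],[0,0,0],1],[[0,0,1],[0,0,0],1],[[0,0,0.7],[0,0,0],1],[[0,0,0.35],[0,0,0],1],[[0,0,0],[0,0,0],0],[[0,0,0],[0,0,0],0],[[0,0,0],[0,0,0],0],[[0,0,0],[0,0,0],0],[[0,0,0],[0,0,0],0]]' 20
```

```text
clock: 3.88
tool_pos: [0.3764, 0.3354, 0.0102]
ee_rot: [-3.14, -0.001, -0.001]
force: [-1.3, -0.1, 5.0]
gripper_width: 0.0602
finger_force: 22.4
```

```bash
python3 -m creep '[[[0,0,0],[0,0,0],0.8],[[0,0,0],[0,0,0],0.8],[[0,0,0],[0,0,0],0.8],[[0,0,0],[0,0,1],0.8],[[0,0,0],[0,0,1],0.8],[[0,0,0],[0,0,1],0.8],[[0,0,0],[0,0,1],0.8],[[0,0,0],[0,0,1],0.8],[[0,0,0],[0,0,1],0.8],[[0,0,0],[0,0,1],0.8],[[0,0,0],[0,0,1],0.8],[[0,0,0],[0,0,1],0.8]]'
python3 -m creep '[[[0,0,0],[0,0,1],0.8],[[0,0,0],[0,0,1],0.8],[[0,0,0],[0,0,1],0.8],[[0,0,0],[0,0,1],0.8],[[0,0,0],[0,0,1],0.8],[[0,0,0],[0,0,1],0.8],[[0,0,0],[0,0,1],0.8],[[0,0,0],[0,0,1],0.8],[[0,0,0],[0,0,1],0.8]]'
python3 -m creep '[[[0,0,0],[0,0,0],0.8],[[0,0,0],[0,0,0],0.2],[[0,0,0],[0,0,0],0],[[0,0,0],[0,0,0],0],[[0,0,0],[0,0,0],0],[[0,0,0],[0,0,0],0]]' 30
```

```text
clock: 5.38
tool_pos: [0.3761, 0.3348, 0.0092]
ee_rot: [2.9, -1.206, -0.0]
force: [0.3, 0.3, 0.6]
gripper_width: 0.0769
finger_force: 0.0
clock: 6.5
tool_pos: [0.3761, 0.3348, 0.0092]
ee_rot: [2.218, -2.224, 0.0]
force: [-1.2, 0.1, 0.2]
gripper_width: 0.0769
finger_force: 0.0
clock: 7.25
tool_pos: [0.3762, 0.335, 0.0095]
ee_rot: [-2.222, 2.221, 0.0]
force: [-1.0, -0.9, 4.2]
gripper_width: 0.0578
finger_force: 33.0
```

```bash
python3 -m creep '[[[0,0,-0.25],[0,0,0],0],[[0,0,-0.75],[0,0,0],0],[[0,0,-1],[0,0,0],0],[[0,0,-0.5],[0,0,0],0],[[-0.076,-0.74,0],[0,0,0],0],[[-0.076,-0.74,0],[0,0,0],0],[[-0.076,-0.74,0],[0,0,0],0],[[-0.076,-0.74,0],[0,0,0],0],[[-0.076,-0.74,0],[0,0,0],0],[[0,-0.74,0],[0,0,0],0],[[0,0,0],[0,0,0],0],[[0,0,0],[0,0,0],0]]'
python3 - <<'E'
from h import *
for c in ("top","scene"):
    d=optics.get_image(c); s=telemetry.get_state();print(s["tool_pos"],s["gripper_width"],s["force"],s["ft_torque"])
    cv2.imwrite(f"pics/{c}1.png",d["pixels"][:,:,::-1])
p=proj(d,np.r_[s["tool_pos"]][None])[0].astype(int);print(p)
x,y=max(p[0]-50,0),p[1]-30
cv2.imwrite("pics/c1.png",cv2.resize(d["pixels"][y:y+75,x:x+100,::-1],None,fx=7,fy=7,interpolation=cv2.INTER_CUBIC));print(x,y)
E
```

```text
clock: 8.75
tool_pos: [0.5529, 0.3496, 0.1088]
ee_rot: [2.22, -2.221, -0.001]
force: [-0.3, 0.1, -1.4]
gripper_width: 0.0582
finger_force: 32.8
[0.55276199 0.34979414 0.10908754] 0.05775222856068826 [-0.67087074 -0.38367033 -1.024558  ] [-0.02405518 -0.00390361 -0.02757934]
[0.55276749 0.34995759 0.10931263] 0.05792202262231393 [ 0.44984143  0.98969    -1.43480866] [-0.00179487  0.02848921  0.02369354]
[172 207]
122 177
```

View pics/c1.png

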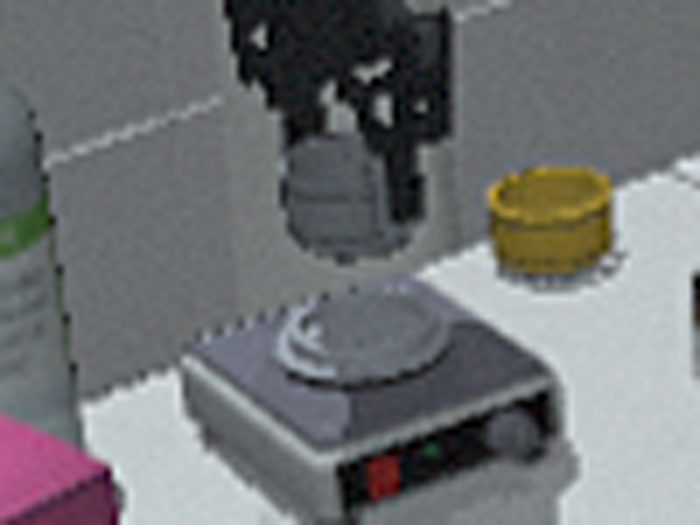

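The pan hangs in the gripper above the ring. In the crop the pan's bottom is at about (350,255) and the ring centre at about (365,330). I'll overlay the model to check tilt and offset.

```bash
cat > ov.py <<'E'
from h import *
def ov(d,x,y,w,h,k,circs,out):
    im=cv2.resize(d["pixels"][y:y+h,x:x+w,::-1],None,fx=k,fy=k,interpolation=cv2.INTER_CUBIC)
    for (cx,cy,z,r),col in circs:
        q=(proj(d,cyl(cx,cy,[(r,z)]))-[x,y]+.5)*k
        cv2.polylines(im,[q.astype(np.int32)],True,col,1)
    cv2.imwrite(out,im)
E
python3 - <<'E'
from ov import *
G=(0,255,0);R=(0,0,255);C=[]
s=telemetry.get_state()["tool_pos"]
b=s[2]-.0095
cs=[((s[0],s[1],b+z,r),G) for z,r in((0,.024),(.008,.03),(.038,.03))]+[((.5529,.3494,.062,r),R) for r in(.032,.027)]
ims=[]
d=optics.get_image("scene"); ov(d,150,185,50,60,10,cs,"pics/a.png")
d=optics.get_image("top"); ov(d,120,165,50,60,10,cs,"pics/b.png")
cv2.imwrite("pics/ab.png",cv2.resize(np.hstack([cv2.imread("pics/a.png"),cv2.imread("pics/b.png")]),(800,480)))
E
```

```text
(no output)
```

View pics/ab.png

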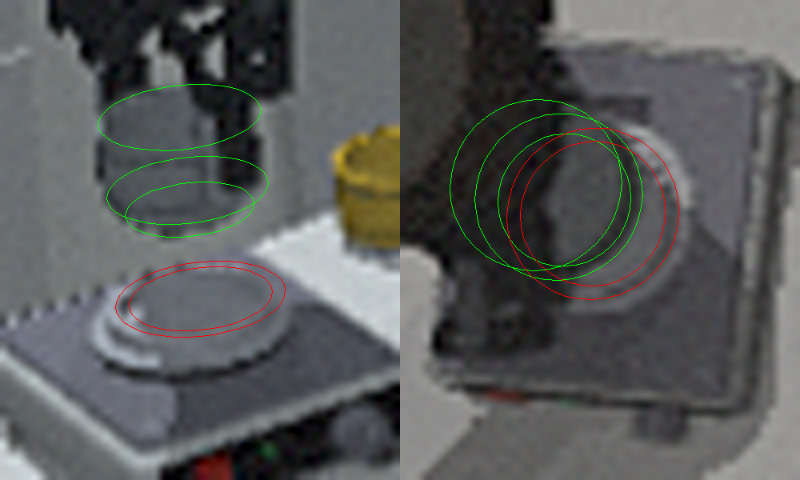

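Run:
```python
from h import *
d=optics.get_image("top"); d["pixels"]=cv2.imread("pics/top0.png")[:,:,::-1]
e=optics.get_image("scene")
def ring(d,seed,box,t):
    x,y,w,h=box; S=8
    g=cv2.cvtColor(np.ascontiguousarray(d["pixels"][y:y+h,x:x+w]),cv2.COLOR_RGB2GRAY)
    G=cv2.resize(g,None,fx=S,fy=S,interpolation=cv2.INTER_CUBIC)
    cs,_=cv2.findContours((G>t).astype(np.uint8),cv2.RETR_EXTERNAL,cv2.CHAIN_APPROX_NONE)
    p=((np.array(seed)-[x,y]+.5)*S)
    for c in cs:
        c=cv2.convexHull(c)
        if cv2.pointPolygonTest(c,tuple(map(float,p)),False)>0:
            M=cv2.moments(c); ce=np.array([M["m10"],M["m01"]])/M["m00"]
            ce=(ce+.5)/S-.5+[x,y]
            prof=[(.032,.046),(.032,.062)]
            q=least_squares(lambda q: sil(d,cyl(*q,prof))[0]-ce,[.553,.35]).x
            print(t,ce.round(2),M["m00"]/S/S,"model",sil(d,cyl(*q,prof))[1].round(),q.round(4))
for t in range(95,150,8): ring(d,(144,191),(129,176,32,32),t)
print()
for t in range(95,150,8): ring(e,(175,222),(158,212,34,22),t)
```

```text
Traceback (most recent call last):
AttributeError: 'float' object has no attribute 'round'
```

```bash
cat > ring.py <<'E'
from h import *
def ring(d,seed,box,t):
    x,y,w,h=box; S=8
    g=cv2.cvtColor(np.ascontiguousarray(d["pixels"][y:y+h,x:x+w]),cv2.COLOR_RGB2GRAY)
    G=cv2.resize(g,None,fx=S,fy=S,interpolation=cv2.INTER_CUBIC)
    cs,_=cv2.findContours((G>t).astype(np.uint8),cv2.RETR_EXTERNAL,cv2.CHAIN_APPROX_NONE)
    p=((np.array(seed)-[x,y]+.5)*S)
    for c in cs:
        c=cv2.convexHull(c)
        if cv2.pointPolygonTest(c,tuple(map(float,p)),False)>0:
            M=cv2.moments(c); ce=np.array([M["m10"],M["m01"]])/M["m00"]
            ce=(ce+.5)/S-.5+[x,y]
            prof=[(.032,.046),(.032,.062)]
            q=least_squares(lambda q: sil(d,cyl(*q,prof))[0]-ce,[.553,.35]).x
            print(t,ce.round(2),round(M["m00"]/S/S),"model",round(sil(d,cyl(*q,prof))[1]),q.round(4))
E
python3 - <<'E'
from ring import *
d=optics.get_image("top"); d["pixels"]=cv2.imread("pics/top0.png")[:,:,::-1]
e=optics.get_image("scene")
for t in range(95,150,8): ring(d,(144,191),(129,176,32,32),t)
print()
for t in range(95,150,8): ring(e,(175,222),(158,212,34,22),t)
s=telemetry.get_state()["tool_pos"]; print(s)
for c,dd in(("scene",e),("top",optics.get_image("top"))):
    for k in finder.masks_of(c,"pan_mid")[:1]:
        print(c,k["confidence"],k["box"],locate(dd,k["pixels"],[(r,z+s[2]-.0095) for r,z in SV]))
E
```

```text
95 [143.57 191.11] 533 model 389 [0.5543 0.3513]
103 [143.56 191.13] 510 model 389 [0.5542 0.3514]
111 [143.59 191.15] 495 model 389 [0.5541 0.3513]
119 [143.61 191.18] 482 model 389 [0.5541 0.3512]
127 [143.64 191.2 ] 469 model 389 [0.554  0.3511]
135 [144.2  191.21] 228 model 389 [0.5539 0.3495]

95 [172.92 221.31] 641 model 248 [0.5738 0.3415]
103 [172.88 221.27] 638 model 247 [0.5741 0.3414]
111 [173.2  219.87] 551 model 244 [0.5815 0.335 ]
119 [174.79 219.7 ] 493 model 243 [0.5787 0.3309]
[0.55341036 0.35024986 0.10953317]
scene 0.68 [161.2, 198.1, 178.4, 212.6] (array([0.55778539, 0.36041827]), array([168.67357513, 205.09326425]), np.int64(193), 346.2678728098981)
top 0.63 [136.0, 175.1, 151.2, 196.4] (array([0.55346962, 0.33334991]), array([143.62275449, 187.86826347]), np.int64(167), 416.8701493156841)
```

```bash
python3 -m creep '[[[0,-0.02,0.5],[0,0,0],0],[[0,0,0.4],[0,0,0],0],[[0,0,0],[0,0,0],0],[[0,0,0.05],[0,0,0],0],[[0,0,0.05],[0,0,0],0],[[0,0,0],[0,0,0],0]]'
python3 -c "
from workcell import telemetry as t;s=t.get_state();print(s['tool_pos'],s['force'],s['ft_torque'])"
python3 -m creep '[[[0,0,0.05],[0,0,0],0],[[0,0,0.05],[0,0,0],0],[[0,0,0],[0,0,0],0]]'
python3 -c "
from workcell import telemetry as t;s=t.get_state();print(s['tool_pos'],s['force'],s['ft_torque'])"
```

```text
clock: 10.05
tool_pos: [0.5546, 0.3502, 0.0696]
ee_rot: [-2.221, 2.221, 0.0]
force: [-0.1, -0.2, -1.1]
gripper_width: 0.0579
finger_force: 32.8
[0.55462319 0.35020895 0.06960942] [-0.14995801 -0.2032697  -1.10616525] [ 0.00273323 -0.00670595 -0.00056449]
clock: 10.42
tool_pos: [0.5545, 0.3504, 0.0652]
ee_rot: [-2.221, 2.221, 0.0]
force: [-0.5, 0.6, -2.0]
gripper_width: 0.058
finger_force: 32.8
[0.55451041 0.35036645 0.06523101] [-0.4919473   0.56340575 -2.00383083] [0.31326645 0.09297643 0.03252458]
```

```bash
python3 -m creep '[[[-0.02,0,0],[0,0,0],0],[[0,0,0.05],[0,0,0],0],[[0,0,0.03],[0,0,0],0],[[0,0,0],[0,0,0],0]]'
python3 -c "
from workcell import telemetry as t;s=t.get_state();print(s['tool_pos'],s['force'],s['ft_torque'])"
```

```text
clock: 10.92
tool_pos: [0.5546, 0.3509, 0.0635]
ee_rot: [-2.221, 2.221, -0.001]
force: [-1.8, -1.2, 6.0]
gripper_width: 0.0576
finger_force: 33.5
[0.55462706 0.35089168 0.06352168] [-1.76072849 -1.16400631  5.99663821] [-0.16409091  0.74658383  0.0384806 ]
```

```bash
python3 -m creep '[[[0,0,0],[0,0,0],0.4],[[0,0,0],[0,0,0],0.8],[[0,0,0],[0,0,0],0.8],[[0,0,-0.5],[0,0,0],1],[[0,0,-1],[0,0,0],1],[[0,0,-1],[0,0,0],1],[[0,0,-1],[0,0,0],1],[[0,0,-1],[0,0,0],1],[[0.49,0.09,-0.5],[0,0,0],1],[[0.99,0.187,0],[0,0,0],1],[[0.99,0.187,0],[0,0,0],1],[[0.99,0.187,0],[0,0,0],1]]'
python3 -m creep '[[[0.99,0.187,0],[0,0,0],1],[[0.99,0.187,0],[0,0,0],1],[[0.99,0.187,0],[0,0,0],1],[[0.99,0.187,0],[0,0,0],1],[[0.99,0.187,0],[0,0,0],1],[[0.99,0.187,0],[0,0,0],1],[[0.99,0.187,0],[0,0,0],1],[[0.99,0.187,0],[0,0,0],1],[[0.99,0.187,0],[0,0,0],1],[[0.99,0.187,0],[0,0,0],1],[[0.99,0.187,0],[0,0,0],1],[[0.99,0.187,0],[0,0,0],1]]'
python3 -m creep '[[[0.99,0.187,0],[0,0,0],1],[[0.99,0.187,0],[0,0,0],1],[[0.49,0.09,0],[0,0,0],1],[[0,0,0],[0,0,0],1]]'
python3 - <<'E'
from ov import *
G=(0,255,0);print(telemetry.get_state()["q"])
d=optics.get_image("top");r=finder.masks_of("top","pan_mid")
for k in r: print(k["confidence"],k["box"])
d2=optics.get_image("scene")
a=[]
c=[((.5543,.3507,z,.03),G) for z in(.062,.092)]
ov(d2,150,190,50,60,8,c,"pics/a2.png");ov(d,120,165,50,60,8,c,"pics/b2.png")
cv2.imwrite("pics/ab2.png",np.hstack([cv2.imread("pics/a2.png"),cv2.imread("pics/b2.png")]))
E
```

```text
clock: 12.42
tool_pos: [0.5272, 0.21, 0.2611]
ee_rot: [2.219, -2.22, -0.001]
force: [0.7, 0.1, 0.7]
gripper_width: 0.0855
finger_force: 0.0
clock: 13.92
tool_pos: [0.4367, -0.264, 0.2612]
ee_rot: [2.22, -2.222, -0.003]
force: [0.4, 0.8, 0.2]
gripper_width: 0.0856
finger_force: 0.0
clock: 14.42
tool_pos: [0.419, -0.3622, 0.2612]
ee_rot: [2.218, -2.224, -0.003]
force: [-0.2, 1.0, 0.4]
gripper_width: 0.0851
finger_force: 0.0
[-4.20291638e-01  2.44123251e-01 -1.18841972e-01 -4.21682319e-04
 -1.20959725e+00  4.17936111e-01]
0.73 [128.5, 176.9, 153.5, 201.6]
```

View pics/ab2.png

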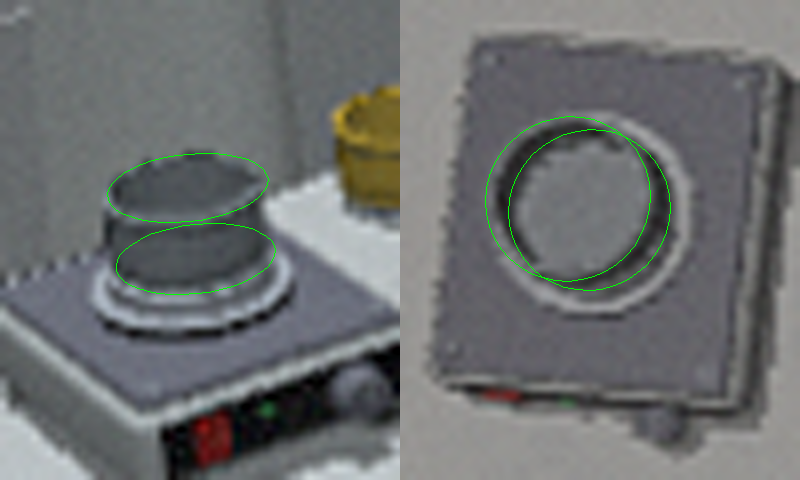

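The pan is home and level in the ring: scene rim at about (188,187) in the crop, with the ring shoulder closed all round. Next is the blue sieve.

```bash
python3 -m creep '[[[-0.05,-0.025,0.7],[0,0,0],1],[[0,0,1],[0,0,0],1],[[0,0,1],[0,0,0],1],[[0,0,1],[0,0,0],1],[[0,0,1],[0,0,0],1],[[0,0,1],[0,0,0],1],[[0,0,0.55],[0,0,0],1],[[0,0,0],[0,0,0],0.2],[[0,0,0],[0,0,0],0],[[0,0,0],[0,0,0],0],[[0,0,0],[0,0,0],0],[[0,0,0],[0,0,0],0]]' 20
python3 -m creep '[[[0,0,0],[0,0,0],0.8],[[0,0,0],[0,0,0],0.8],[[0,0,0],[0,0,0],0.8],[[0,0,0],[0,0,-1],0.8],[[0,0,0],[0,0,-1],0.8],[[0,0,0],[0,0,-1],0.8],[[0,0,0],[0,0,-1],0.8],[[0,0,0],[0,0,-1],0.8],[[0,0,0],[0,0,-1],0.8],[[0,0,0],[0,0,-1],0.8],[[0,0,0],[0,0,-1],0.8],[[0,0,0],[0,0,-1],0.8]]'
python3 -m creep '[[[0,0,0],[0,0,-1],0.8],[[0,0,0],[0,0,-1],0.8],[[0,0,0],[0,0,-1],0.8],[[0,0,0],[0,0,-1],0.8],[[0,0,0],[0,0,-1],0.8],[[0,0,0],[0,0,-1],0.8],[[0,0,0],[0,0,-1],0.8],[[0,0,0],[0,0,-1],0.8],[[0,0,0],[0,0,-1],0.8]]'
python3 -m creep '[[[0,0,0],[0,0,0],0.8],[[0,0,0],[0,0,0],0.2],[[0,0,0],[0,0,0],0],[[0,0,0],[0,0,0],0],[[0,0,0],[0,0,0],0],[[0,0,0],[0,0,0],0]]' 30
```

```text
clock: 16.08
tool_pos: [0.4214, -0.3597, 0.0127]
ee_rot: [-2.221, 2.221, -0.002]
force: [0.5, 1.2, 2.3]
gripper_width: 0.0604
finger_force: 22.0
clock: 17.58
tool_pos: [0.4212, -0.3595, 0.0121]
ee_rot: [2.904, -1.198, -0.0]
force: [0.4, -0.2, 0.3]
gripper_width: 0.0766
finger_force: 0.0
clock: 18.7
tool_pos: [0.4212, -0.3595, 0.0121]
ee_rot: [3.142, 0.005, -0.0]
force: [-0.1, -0.0, -0.5]
gripper_width: 0.0766
finger_force: 0.0
clock: 19.45
tool_pos: [0.4215, -0.3597, 0.0124]
ee_rot: [3.141, 0.0, 0.001]
force: [-0.3, -0.2, 2.7]
gripper_width: 0.0579
finger_force: 33.3
```

```bash
python3 -m creep '[[[0,0,-0.3],[0,0,0],0],[[0,0,-0.8],[0,0,0],0],[[0,0,-1],[0,0,0],0],[[0,0,-1],[0,0,0],0],[[0,0,-1],[0,0,0],0],[[0,0,-1],[0,0,0],0],[[0,0,-1],[0,0,0],0],[[0,0,-0.4],[0,0,0],0],[[0.09,-0.49,0],[0,0,0],0],[[0.185,-0.987,0],[0,0,0],0],[[0.185,-0.987,0],[0,0,0],0],[[0.185,-0.987,0],[0,0,0],0]]'
python3 -m creep '[[[0.185,-0.987,0],[0,0,0],0],[[0.185,-0.987,0],[0,0,0],0],[[0.185,-0.987,0],[0,0,0],0],[[0.185,-0.987,0],[0,0,0],0],[[0.185,-0.987,0],[0,0,0],0],[[0.185,-0.987,0],[0,0,0],0],[[0.185,-0.987,0],[0,0,0],0],[[0.185,-0.987,0],[0,0,0],0],[[0.185,-0.987,0],[0,0,0],0],[[0.185,-0.987,0],[0,0,0],0],[[0.185,-0.987,0],[0,0,0],0],[[0.185,-0.987,0],[0,0,0],0]]'
python3 -m creep '[[[0.185,-0.987,0],[0,0,0],0],[[0.185,-0.987,0],[0,0,0],0],[[0.095,-0.49,0],[0,0,0],0],[[0,0,0.6],[0,0,0],0],[[0,0,1],[0,0,0],0],[[0,0,1],[0,0,0],0],[[0,0,0.8],[0,0,0],0],[[0,0,0],[0,0,0],0],[[0,0,0],[0,0,0],0]]'
```

```text
clock: 20.95
tool_pos: [0.4458, -0.219, 0.2697]
ee_rot: [-3.14, 0.0, 0.007]
force: [-0.1, -0.3, -1.9]
gripper_width: 0.0576
finger_force: 32.9
clock: 22.45
tool_pos: [0.534, 0.2537, 0.2695]
ee_rot: [3.139, 0.001, -0.007]
force: [0.1, -0.4, -1.3]
gripper_width: 0.0575
finger_force: 32.9
clock: 23.58
tool_pos: [0.5547, 0.3512, 0.1371]
ee_rot: [-3.141, -0.001, -0.002]
force: [-0.8, 1.0, 0.4]
gripper_width: 0.058
finger_force: 32.9
```

```bash
python3 -m creep '[[[-0.01,0.012,0.5],[0,0,0],0],[[0,0,0.3],[0,0,0],0],[[0,0,0.05],[0,0,0],0],[[0,0,0.05],[0,0,0],0],[[0,0,0],[0,0,0],0]]'
python3 -c "
from workcell import telemetry as t;s=t.get_state();print(s['tool_pos'],s['force'],s['ft_torque'])"
python3 -m creep '[[[0,0,0.05],[0,0,0],0],[[0,0,0],[0,0,0],0]]'
python3 -c "
from workcell import telemetry as t;s=t.get_state();print(s['tool_pos'],s['force'],s['ft_torque'])"
```

```text
clock: 24.2
tool_pos: [0.5542, 0.3506, 0.1007]
ee_rot: [-3.141, -0.0, -0.001]
force: [-0.8, -0.1, 0.0]
gripper_width: 0.058
finger_force: 32.9
[0.55424511 0.35061561 0.10068249] [-0.76501525 -0.1487204   0.02155856] [-0.00191498 -0.06807067 -0.05733025]
clock: 24.45
tool_pos: [0.554, 0.3504, 0.0981]
ee_rot: [3.142, -0.0, -0.0]
force: [-0.3, 0.4, -1.4]
gripper_width: 0.0576
finger_force: 32.9
[0.55395202 0.35035264 0.09809999] [-0.29336279  0.43668759 -1.36995406] [-0.01757109  0.02073776 -0.02170275]
```

```bash
python3 -m creep '[[[0,0,0.05],[0,0,0],0],[[0,0,0.025],[0,0,0],0],[[0,0,0],[0,0,0],0]]'
python3 -c "
from workcell import telemetry as t;s=t.get_state();print(s['tool_pos'],s['force'],s['ft_torque'])"
```

```text
clock: 24.82
tool_pos: [0.5541, 0.3505, 0.0963]
ee_rot: [-3.141, -0.001, -0.001]
force: [-2.0, -1.1, 5.1]
gripper_width: 0.0581
finger_force: 33.6
[0.55414809 0.35047092 0.09634392] [-1.9910823  -1.05640084  5.09784728] [-0.29337748  0.64418238  0.0075662 ]
```

```bash
python3 -m creep '[[[0,0,0],[0,0,0],0.4],[[0,0,0],[0,0,0],0.8],[[0,0,0],[0,0,0],0.8],[[0,0,-0.5],[0,0,0],1],[[0,0,-1],[0,0,0],1],[[0,0,-1],[0,0,0],1],[[0,0,-0.5],[0,0,0],1]]'
python3 - <<'E'
from h import *
d=optics.get_image("top"); 
im=cv2.imread("pics/top0.png"); hsv=cv2.cvtColor(im,cv2.COLOR_BGR2HSV)
for n,(x,y),hr in(("med",(202,162),[(15,40)]),("coarse",(376,185),[(0,12),(168,180)]),("fine",(381,230),[(95,125)])):
    m=np.zeros(hsv.shape[:2],np.uint8)
    for a,b in hr: m|=cv2.inRange(hsv,(a,90,30),(b,255,255))
    w=np.zeros_like(m); w[y-15:y+15,x-15:x+15]=m[y-15:y+15,x-15:x+15]
    pts=cv2.findNonZero(w); f=np.zeros_like(w); cv2.fillConvexPoly(f,cv2.convexHull(pts),1)
    print(n,locate(d,f>0,SV), cv2.boundingRect(pts))
E
```

```text
clock: 25.7
tool_pos: [0.5548, 0.3509, 0.2179]
ee_rot: [-3.139, -0.0, -0.005]
force: [-0.6, 0.5, 0.0]
gripper_width: 0.0855
finger_force: 0.0
med (array([0.64044419, 0.18218229]), array([201.04518072, 162.99698795]), np.int64(332), 337.0983297873754) (191, 153, 20, 21)
coarse (array([ 0.55698267, -0.35387249]), array([376.17901235, 185.0462963 ]), np.int64(324), 354.07052926998585) (366, 176, 21, 19)
fine (array([ 0.42061423, -0.36398403]), array([382.29032258, 229.32903226]), np.int64(310), 362.42356327548623) (373, 220, 20, 20)
```

```bash
python3 -m creep '[[[0.43,0.85,0],[0,0,0],1],[[0.43,0.85,0],[0,0,0],1],[[0.43,0.85,0],[0,0,0],1],[[0.43,0.85,0],[0,0,0],1],[[0.43,0.85,0.3],[0,0,0],1],[[0,0,1],[0,0,0],1],[[0,0,1],[0,0,0],1],[[0,0,0.5],[0,0,0],1],[[0,0,0],[0,0,0],1],[[0,0,0],[0,0,0],1]]' 20
python3 - <<'E'
from ov import *
s=telemetry.get_state();print(s["tool_pos"])
d=optics.get_image("scene")
ov(d,175,175,80,60,9,[((.641,.181,z,.03),(0,255,0)) for z in(.008,.038)],"pics/m.png")
E
```

```text
clock: 27.0
tool_pos: [0.6406, 0.1806, 0.1038]
ee_rot: [-3.141, -0.001, -0.002]
force: [0.2, 0.2, 0.7]
gripper_width: 0.0851
finger_force: 0.0
[0.64058872 0.18060854 0.10379229]
```

View pics/m.png

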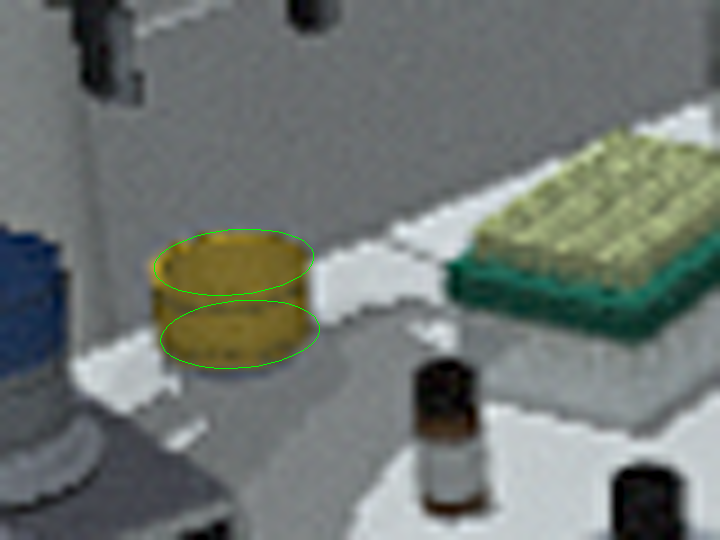

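The yellow sieve lies under the model outline at about (233,300), clear of the tip box, with the fingers above it. I'll descend.

```bash
python3 -m creep '[[[0,0,0.6],[0,0,0],1],[[0,0,1],[0,0,0],1],[[0,0,0.7],[0,0,0],1],[[0,0,0],[0,0,0],1],[[0,0,0],[0,0,0],0.2],[[0,0,0],[0,0,0],0],[[0,0,0],[0,0,0],0],[[0,0,0],[0,0,0],0],[[0,0,0],[0,0,0],0]]' 20
python3 -m creep '[[[0,0,0],[0,0,0],0.8],[[0,0,0],[0,0,0],0.8],[[0,0,0],[0,0,0],0.8],[[0,0,0],[0,0,1],0.8],[[0,0,0],[0,0,1],0.8],[[0,0,0],[0,0,1],0.8],[[0,0,0],[0,0,1],0.8],[[0,0,0],[0,0,1],0.8],[[0,0,0],[0,0,1],0.8],[[0,0,0],[0,0,1],0.8],[[0,0,0],[0,0,1],0.8],[[0,0,0],[0,0,1],0.8]]'
python3 -m creep '[[[0,0,0],[0,0,1],0.8],[[0,0,0],[0,0,1],0.8],[[0,0,0],[0,0,1],0.8],[[0,0,0],[0,0,1],0.8],[[0,0,0],[0,0,1],0.8],[[0,0,0],[0,0,1],0.8],[[0,0,0],[0,0,1],0.8],[[0,0,0],[0,0,1],0.8],[[0,0,0],[0,0,1],0.8]]'
python3 -m creep '[[[0,0,0],[0,0,0],0.8],[[0,0,0],[0,0,0],0.2],[[0,0,0],[0,0,0],0],[[0,0,0],[0,0,0],0],[[0,0,0],[0,0,0],0],[[0,0,0],[0,0,0],0]]' 30
```

```text
clock: 28.18
tool_pos: [0.6416, 0.1812, 0.0138]
ee_rot: [-3.14, -0.001, -0.007]
force: [-0.4, 0.3, 7.0]
gripper_width: 0.0598
finger_force: 22.2
clock: 29.68
tool_pos: [0.6398, 0.1802, 0.0108]
ee_rot: [2.9, -1.206, -0.001]
force: [0.9, -0.1, -0.6]
gripper_width: 0.0769
finger_force: 0.0
clock: 30.8
tool_pos: [0.6398, 0.1803, 0.0108]
ee_rot: [2.218, -2.224, -0.0]
force: [-0.7, -0.2, 0.0]
gripper_width: 0.0769
finger_force: 0.0
clock: 31.55
tool_pos: [0.6401, 0.1805, 0.0113]
ee_rot: [-2.221, 2.221, -0.0]
force: [0.0, 0.5, 1.4]
gripper_width: 0.0582
finger_force: 32.8
```

```bash
python3 -m creep '[[[0,0,-0.3],[0,0,0],0],[[0,0,-0.8],[0,0,0],0],[[0,0,-1],[0,0,0],0],[[0,0,-1],[0,0,0],0],[[0,0,-1],[0,0,0],0],[[0,0,-0.4],[0,0,0],0],[[-0.85,0.43,0],[0,0,0],0],[[-0.85,0.43,0],[0,0,0],0],[[-0.85,0.43,0],[0,0,0],0],[[-0.85,0.43,0],[0,0,0],0],[[-0.85,0.43,0],[0,0,0],0],[[0,0,0],[0,0,0],0]]'
python3 -m creep '[[[0,0,0.5],[0,0,0],0],[[0,0,0.5],[0,0,0],0],[[0,0,0.3],[0,0,0],0],[[0,0,0],[0,0,0],0],[[0,0,0],[0,0,0],0]]'
```

```text
clock: 33.05
tool_pos: [0.5521, 0.3522, 0.1897]
ee_rot: [2.223, -2.216, -0.001]
force: [-0.4, 0.3, -0.9]
gripper_width: 0.0581
finger_force: 32.6
clock: 33.67
tool_pos: [0.5545, 0.3504, 0.1398]
ee_rot: [-2.22, 2.221, -0.0]
force: [0.3, -0.1, -0.7]
gripper_width: 0.0583
finger_force: 32.6
```

Position is good (0.5545, 0.3504). Insert to TCP 0.125.

```bash
python3 -m creep '[[[0,0,0.15],[0,0,0],0],[[0,0,0.05],[0,0,0],0],[[0,0,0.05],[0,0,0],0],[[0,0,0.05],[0,0,0],0],[[0,0,0],[0,0,0],0]]'
python3 -c "
from workcell import telemetry as t;s=t.get_state();print(s['tool_pos'],s['force'],s['ft_torque'])"
python3 -m creep '[[[0,0,0.05],[0,0,0],0],[[0,0,0.05],[0,0,0],0],[[0,0,0],[0,0,0],0]]'
python3 -c "
from workcell import telemetry as t;s=t.get_state();print(s['tool_pos'],s['force'],s['ft_torque'])"
```

```text
clock: 34.3
tool_pos: [0.5539, 0.3503, 0.1269]
ee_rot: [2.221, -2.221, -0.0]
force: [-0.5, 0.6, -1.6]
gripper_width: 0.0581
finger_force: 32.6
[0.55386648 0.35032071 0.12690116] [-0.53954719  0.6067223  -1.6146927 ] [-0.00221927 -0.02491945  0.00152043]
clock: 34.67
tool_pos: [0.5542, 0.3506, 0.1252]
ee_rot: [-2.221, 2.22, -0.001]
force: [-2.1, -0.8, 6.1]
gripper_width: 0.0587
finger_force: 33.2
[0.55415532 0.35059566 0.12519417] [-2.13758462 -0.79968485  6.12997225] [-0.20794137  0.94111647 -0.09315963]
```

```bash
python3 -m creep '[[[0,0,0],[0,0,0],0.4],[[0,0,0],[0,0,0],0.8],[[0,0,0],[0,0,0],0.8],[[0,0,-0.5],[0,0,0],1],[[0,0,-1],[0,0,0],1],[[0,0,-1],[0,0,0],1],[[0,0,-1],[0,0,0],1],[[0.5,-0.1,0],[0,0,0],1],[[0.98,0,0],[0,0,0],1],[[0.98,0,0],[0,0,0],1],[[0.98,0,0],[0,0,0],1],[[0.98,0,0],[0,0,0],1]]'
python3 -m creep '[[[0.98,0,0],[0,0,0],1],[[0.98,0,0],[0,0,0],1],[[0.98,0,0],[0,0,0],1],[[0.98,0,0],[0,0,0],1],[[0.98,0,0],[0,0,0],1],[[0.98,0,0],[0,0,0],1],[[0.98,0,0],[0,0,0],1],[[0.98,0,0],[0,0,0],1],[[0.98,0,0],[0,0,0],1],[[0.98,0,0],[0,0,0],1],[[0.98,0,0],[0,0,0],1],[[0.98,0,0],[0,0,0],1]]'
python3 -m creep '[[[0.98,0,0],[0,0,0],1],[[0.44,0,0],[0,0,0],1],[[0,0,1],[0,0,0],1],[[0,0,1],[0,0,0],1],[[0,0,1],[0,0,0],1],[[0,0,0.5],[0,0,0],1],[[0,0,0],[0,0,0],1]]' 20
python3 - <<'E'
from ov import *
s=telemetry.get_state();print(s["tool_pos"],s["q"])
d=optics.get_image("scene")
ov(d,285,145,80,60,9,[((.558,-.353,z,.03),(0,255,0)) for z in(.008,.038)],"pics/r.png")
E
```

```text
clock: 36.17
tool_pos: [0.5573, 0.1717, 0.2619]
ee_rot: [2.22, -2.22, -0.001]
force: [0.6, 0.1, 0.6]
gripper_width: 0.0854
finger_force: 0.0
clock: 37.67
tool_pos: [0.5571, -0.2983, 0.2618]
ee_rot: [2.22, -2.221, -0.003]
force: [0.7, -0.1, 0.2]
gripper_width: 0.0856
finger_force: 0.0
clock: 38.55
tool_pos: [0.5564, -0.3527, 0.1205]
ee_rot: [2.22, -2.22, -0.008]
force: [-0.6, -0.4, 0.4]
gripper_width: 0.0858
finger_force: 0.0
[ 0.55644418 -0.35274739  0.12053256] [-3.20226407e-01  5.32280956e-01 -4.17389843e-02 -5.70437474e-04
 -1.00227873e+00  3.20661940e-01]
```

View pics/r.png

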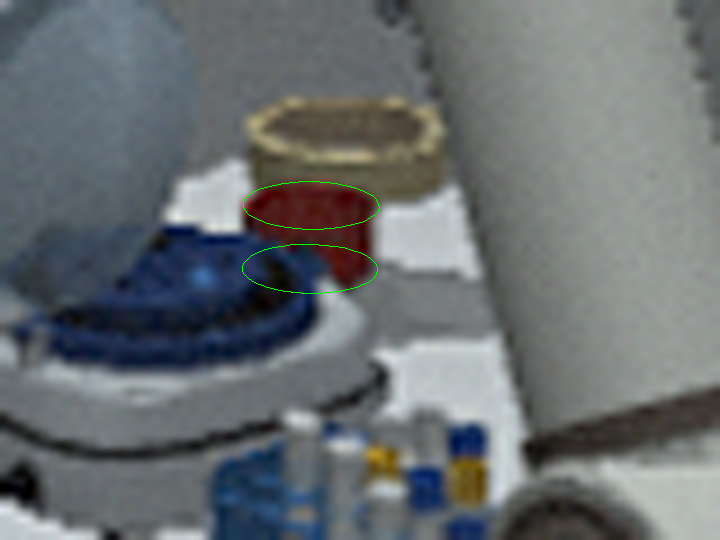

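The red sieve sits within a pixel of the outline at about (310,230). The tape ring is behind it and the centrifuge is in front to the left, both clear. Next I'll descend and centre it with two squeezes.

```bash
python3 -m creep '[[[0,0,0.7],[0,0,0],1],[[0,0,1],[0,0,0],1],[[0,0,0.98],[0,0,0],1],[[0,0,0],[0,0,0],1],[[0,0,0],[0,0,0],0.2],[[0,0,0],[0,0,0],0],[[0,0,0],[0,0,0],0],[[0,0,0],[0,0,0],0],[[0,0,0],[0,0,0],0]]' 20
python3 -m creep '[[[0,0,0],[0,0,0],0.8],[[0,0,0],[0,0,0],0.8],[[0,0,0],[0,0,0],0.8],[[0,0,0],[0,0,-1],0.8],[[0,0,0],[0,0,-1],0.8],[[0,0,0],[0,0,-1],0.8],[[0,0,0],[0,0,-1],0.8],[[0,0,0],[0,0,-1],0.8],[[0,0,0],[0,0,-1],0.8],[[0,0,0],[0,0,-1],0.8],[[0,0,0],[0,0,-1],0.8],[[0,0,0],[0,0,-1],0.8]]'
python3 -m creep '[[[0,0,0],[0,0,-1],0.8],[[0,0,0],[0,0,-1],0.8],[[0,0,0],[0,0,-1],0.8],[[0,0,0],[0,0,-1],0.8],[[0,0,0],[0,0,-1],0.8],[[0,0,0],[0,0,-1],0.8],[[0,0,0],[0,0,-1],0.8],[[0,0,0],[0,0,-1],0.8],[[0,0,0],[0,0,-1],0.8]]'
python3 -m creep '[[[0,0,0],[0,0,0],0.8],[[0,0,0],[0,0,0],0.2],[[0,0,0],[0,0,0],0],[[0,0,0],[0,0,0],0],[[0,0,0],[0,0,0],0],[[0,0,0],[0,0,0],0]]' 30
```

```text
clock: 39.72
tool_pos: [0.5596, -0.3544, 0.0192]
ee_rot: [-2.221, 2.219, -0.008]
force: [-0.5, 0.3, 6.4]
gripper_width: 0.0605
finger_force: 21.6
clock: 41.22
tool_pos: [0.5579, -0.3536, 0.0156]
ee_rot: [2.904, -1.198, -0.001]
force: [0.2, -0.4, 0.1]
gripper_width: 0.0766
finger_force: 0.0
clock: 42.35
tool_pos: [0.5578, -0.3536, 0.0156]
ee_rot: [-3.141, -0.004, 0.001]
force: [0.1, -0.3, 0.9]
gripper_width: 0.0769
finger_force: 0.0
clock: 43.1
tool_pos: [0.5581, -0.3537, 0.016]
ee_rot: [3.141, -0.0, 0.001]
force: [0.5, -0.4, 0.7]
gripper_width: 0.0579
finger_force: 33.5
```

Grip is a little high; regrip 6 mm lower.

```bash
python3 -m creep '[[[0,0,0],[0,0,0],0.8],[[0,0,0],[0,0,0],0.8],[[0,0,0.15],[0,0,0],0.8],[[0,0,0],[0,0,0],0.8],[[0,0,0],[0,0,0],0.2],[[0,0,0],[0,0,0],0],[[0,0,0],[0,0,0],0],[[0,0,0],[0,0,0],0],[[0,0,0],[0,0,0],0]]' 30
```

```text
clock: 44.22
tool_pos: [0.5581, -0.3536, 0.01]
ee_rot: [3.142, 0.0, 0.0]
force: [0.2, 0.3, 0.3]
gripper_width: 0.0577
finger_force: 33.6
```

```bash
python3 -m creep '[[[0,0,-0.3],[0,0,0],0],[[0,0,-0.8],[0,0,0],0],[[0,0,-1],[0,0,0],0],[[0,0,-1],[0,0,0],0],[[0,0,-1],[0,0,0],0],[[0,0,-1],[0,0,0],0],[[0,0,-1],[0,0,0],0],[[0,0,-0.5],[0,0,0],0],[[-0.1,-0.5,0],[0,0,0],0],[[0,-0.98,0],[0,0,0],0],[[0,-0.98,0],[0,0,0],0],[[0,-0.98,0],[0,0,0],0]]'
python3 -m creep '[[[0,-0.98,0],[0,0,0],0],[[0,-0.98,0],[0,0,0],0],[[0,-0.98,0],[0,0,0],0],[[0,-0.98,0],[0,0,0],0],[[0,-0.98,0],[0,0,0],0],[[0,-0.98,0],[0,0,0],0],[[0,-0.98,0],[0,0,0],0],[[0,-0.98,0],[0,0,0],0],[[0,-0.98,0],[0,0,0],0],[[0,-0.98,0],[0,0,0],0],[[0,-0.98,0],[0,0,0],0],[[0,-0.98,0],[0,0,0],0]]'
python3 -m creep '[[[0,-0.98,0],[0,0,0],0],[[0,-0.98,0],[0,0,0],0],[[0,-0.44,0],[0,0,0],0],[[0,0,0.6],[0,0,0],0],[[0,0,1],[0,0,0],0],[[0,0,1],[0,0,0],0],[[0,0,0],[0,0,0],0],[[0,0,0],[0,0,0],0]]'
```

```text
clock: 45.72
tool_pos: [0.5535, -0.2149, 0.2746]
ee_rot: [-3.142, 0.001, -0.001]
force: [1.1, 0.0, -1.4]
gripper_width: 0.058
finger_force: 33.5
clock: 47.22
tool_pos: [0.5536, 0.2554, 0.2747]
ee_rot: [-3.141, -0.0, -0.001]
force: [0.6, 1.0, -1.4]
gripper_width: 0.0578
finger_force: 33.5
clock: 48.22
tool_pos: [0.5551, 0.3506, 0.1721]
ee_rot: [-3.14, -0.0, -0.005]
force: [0.6, 1.0, -0.4]
gripper_width: 0.0581
finger_force: 33.4
```

```bash
python3 -m creep '[[[0,0,0.2],[0,0,0],0],[[0,0,0],[0,0,0],0],[[0,0,0.05],[0,0,0],0],[[0,0,0.05],[0,0,0],0],[[0,0,0.05],[0,0,0],0],[[0,0,0],[0,0,0],0]]'
python3 -c "
from workcell import telemetry as t;s=t.get_state();print(s['tool_pos'],s['force'],s['ft_torque'])"
python3 -m creep '[[[0,0,0.05],[0,0,0],0],[[0,0,0.05],[0,0,0],0],[[0,0,0],[0,0,0],0]]'
python3 -c "
from workcell import telemetry as t;s=t.get_state();print(s['tool_pos'],s['force'],s['ft_torque'])"
```

```text
clock: 48.98
tool_pos: [0.5538, 0.3504, 0.1556]
ee_rot: [3.141, 0.0, -0.001]
force: [-0.9, -0.2, -0.6]
gripper_width: 0.0578
finger_force: 33.5
[0.55382015 0.35041299 0.15564065] [-0.90148484 -0.23132351 -0.55159765] [0.04144514 0.10442596 0.00025921]
clock: 49.35
tool_pos: [0.5542, 0.3506, 0.1539]
ee_rot: [-3.141, -0.001, -0.002]
force: [-3.2, -0.4, 6.3]
gripper_width: 0.0575
finger_force: 34.2
[0.55419568 0.35056556 0.15389227] [-3.23104306 -0.40741635  6.32251458] [-0.16185473  0.86123097 -0.03589839]
```

```bash
python3 -m creep '[[[0,0,0],[0,0,0],0.4],[[0,0,0],[0,0,0],0.8],[[0,0,0],[0,0,0],0.8],[[0,0,-0.5],[0,0,0],1],[[0,0,-1],[0,0,0],1],[[0,0,-1],[0,0,0],1],[[-0.84,0.72,0],[0,0,0],1],[[-0.84,0.72,0],[0,0,0],1],[[-0.84,0.72,0],[0,0,0],1],[[-0.84,0.72,0],[0,0,0],1],[[-0.84,0.72,0],[0,0,0],1]]' 20
python3 -m creep '[[[0,0,1],[0,0,0],1],[[0,0,1],[0,0,0],1],[[0,0,1],[0,0,0],1],[[0,0,0.6],[0,0,0],1],[[0,0,0],[0,0,0],1],[[0,0,0],[0,0,0],1]]'
python3 - <<'E'
from ov import *
s=telemetry.get_state();print(s["tool_pos"])
d=optics.get_image("scene")
G=(0,255,0)
ov(d,165,175,80,60,10,[((.386,.2063,z,r),G) for z,r in((.008,.03),(.044,.013))]+[((.5541,.3506,z,.03),G) for z in(.062,.092,.122,.152,.182)],"pics/l.png")
E
```

```text
clock: 50.72
tool_pos: [0.3849, 0.2053, 0.2518]
ee_rot: [3.142, -0.0, 0.0]
force: [-0.3, 0.9, 0.3]
gripper_width: 0.0854
finger_force: 0.0
clock: 51.48
tool_pos: [0.3867, 0.207, 0.1089]
ee_rot: [-3.14, -0.001, -0.002]
force: [-0.5, -0.1, 0.5]
gripper_width: 0.0851
finger_force: 0.0
[0.38668808 0.20699682 0.10887457]
```

View pics/l.png

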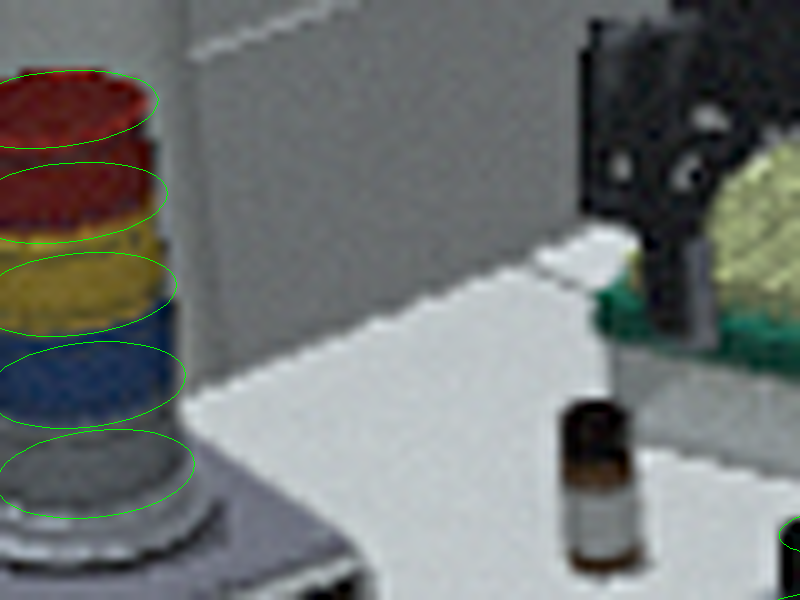

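The stack of pan, blue, yellow and red is upright and matches the model levels (rims at y≈110 down to 475). The vial and tip box are untouched. The lid is next.

```bash
python3 -m creep '[[[0,0,0.6],[0,0,0],1],[[0,0,1],[0,0,0],1],[[0,0,0.7],[0,0,0],1],[[0,0,0],[0,0,0],0.6],[[0,0,0],[0,0,0],0],[[0,0,0],[0,0,0],-0.3],[[0,0,0],[0,0,0],-0.7],[[0,0,0],[0,0,0],-0.7],[[0,0,0],[0,0,0],-0.7],[[0,0,0],[0,0,0],-0.7],[[0,0,0],[0,0,0],-0.7]]' 20
python3 -m creep '[[[0,0,0],[0,0,0],0],[[0,0,0],[0,0,0],0],[[0,0,0],[0,0,0],0],[[0,0,0],[0,0,1],0],[[0,0,0],[0,0,1],0],[[0,0,0],[0,0,1],0],[[0,0,0],[0,0,1],0],[[0,0,0],[0,0,1],0],[[0,0,0],[0,0,1],0],[[0,0,0],[0,0,1],0],[[0,0,0],[0,0,1],0],[[0,0,0],[0,0,1],0]]'
```

```text
clock: 52.9
tool_pos: [0.3866, 0.207, 0.0173]
ee_rot: [-3.14, -0.001, -0.003]
force: [-0.7, -0.5, 7.0]
gripper_width: 0.0243
finger_force: 20.0
clock: 54.4
tool_pos: [0.3859, 0.2063, 0.0158]
ee_rot: [2.9, -1.206, -0.0]
force: [-0.5, 0.3, 0.8]
gripper_width: 0.0425
finger_force: 0.0
```

```bash
python3 -m creep '[[[0,0,0],[0,0,1],0],[[0,0,0],[0,0,1],0],[[0,0,0],[0,0,1],0],[[0,0,0],[0,0,1],0],[[0,0,0],[0,0,1],0],[[0,0,0],[0,0,1],0],[[0,0,0],[0,0,1],0],[[0,0,0],[0,0,1],0],[[0,0,0],[0,0,1],0]]'
python3 -m creep '[[[0,0,-0.04],[0,0,0],0],[[0,0,0],[0,0,0],-0.3],[[0,0,0],[0,0,0],-0.7],[[0,0,0],[0,0,0],-0.7],[[0,0,0],[0,0,0],-0.7],[[0,0,0],[0,0,0],-0.7],[[0,0,0],[0,0,0],-0.7]]' 30
```

```text
clock: 55.52
tool_pos: [0.3859, 0.2063, 0.0158]
ee_rot: [2.218, -2.224, 0.0]
force: [0.3, -0.3, 0.3]
gripper_width: 0.0429
finger_force: 0.0
clock: 56.4
tool_pos: [0.3861, 0.2064, 0.0177]
ee_rot: [-2.221, 2.221, -0.0]
force: [-0.2, -0.0, 5.0]
gripper_width: 0.024
finger_force: 29.5
```

```bash
python3 -m creep '[[[0,0,-0.3],[0,0,0],-0.7],[[0,0,-0.8],[0,0,0],-0.7],[[0,0,-1],[0,0,0],-0.7],[[0,0,-1],[0,0,0],-0.7],[[0,0,-1],[0,0,0],-0.7],[[0,0,-1],[0,0,0],-0.7],[[0,0,-0.95],[0,0,0],-0.7],[[-0.36,-0.42,0],[0,0,0],-0.7],[[-0.72,-0.84,0],[0,0,0],-0.7],[[-0.72,-0.84,0],[0,0,0],-0.7],[[-0.72,-0.84,0],[0,0,0],-0.7],[[-0.72,-0.84,0],[0,0,0],-0.7]]'
python3 -m creep '[[[-0.36,-0.42,0],[0,0,0],-0.7],[[0,0,0],[0,0,0],-0.7],[[0,0,0.6],[0,0,0],-0.7],[[0,0,0.6],[0,0,0],-0.7],[[0,0,0],[0,0,0],-0.7],[[0,0,0],[0,0,0],-0.7]]'
```

```text
clock: 57.9
tool_pos: [0.5377, 0.3366, 0.2595]
ee_rot: [2.221, -2.221, -0.001]
force: [0.0, 0.4, 0.3]
gripper_width: 0.0243
finger_force: 29.6
clock: 58.65
tool_pos: [0.5541, 0.3503, 0.2131]
ee_rot: [-2.22, 2.22, -0.001]
force: [0.0, -0.0, -0.3]
gripper_width: 0.0238
finger_force: 29.7
```

```bash
python3 -m creep '[[[0,0,0.25],[0,0,0],-0.7],[[0,0,0],[0,0,0],-0.7],[[0,0,0.05],[0,0,0],-0.7],[[0,0,0.05],[0,0,0],-0.7],[[0,0,0.05],[0,0,0],-0.7],[[0,0,0.05],[0,0,0],-0.7],[[0,0,0],[0,0,0],-0.7]]'
python3 -c "
from workcell import telemetry as t;s=t.get_state();print(s['tool_pos'],s['force'],s['ft_torque'])"
python3 -m creep '[[[0,0,0.05],[0,0,0],-0.7],[[0,0,0.025],[0,0,0],-0.7],[[0,0,0],[0,0,0],-0.7]]'
python3 -c "
from workcell import telemetry as t;s=t.get_state();print(s['tool_pos'],s['force'],s['ft_torque'])"
```

```text
clock: 59.52
tool_pos: [0.554, 0.3503, 0.1933]
ee_rot: [2.221, -2.221, 0.0]
force: [0.3, 0.4, -0.7]
gripper_width: 0.0238
finger_force: 29.7
[0.55401524 0.35032751 0.19334242] [ 0.31817783  0.38945478 -0.67763206] [-0.00325371 -0.11367805 -0.00730964]
clock: 59.9
tool_pos: [0.5542, 0.3505, 0.1917]
ee_rot: [-2.221, 2.22, -0.001]
force: [-1.3, -1.3, 4.8]
gripper_width: 0.0239
finger_force: 30.1
[0.55424326 0.35053738 0.19167134] [-1.34899535 -1.31933967  4.82194775] [-0.088662    0.46007556 -0.03775556]
```

Seated. I'll release, rise and back away to look.

```bash
python3 -m creep '[[[0,0,0],[0,0,0],-0.2],[[0,0,0],[0,0,0],0.2],[[0,0,0],[0,0,0],0.3],[[0,0,0],[0,0,0],0.3],[[0,0,-0.5],[0,0,0],0.3],[[0,0,-1],[0,0,0],0.3],[[0,0,-0.8],[0,0,0],0.3],[[1,0,0],[0,0,0],0.3],[[1,0,0],[0,0,0],0.3],[[1,0,0],[0,0,0],0.3],[[1,0,0],[0,0,0],0.3],[[1,0,0],[0,0,0],0.3]]'
python3 - <<'E'
from ov import *
G=(0,255,0)
a=optics.get_image("scene");b=optics.get_image("top")
ov(a,140,155,60,90,6,[],"pics/a3.png")
ov(b,85,150,180,125,3,[],"pics/b3.png")
A=cv2.imread("pics/a3.png");B=cv2.imread("pics/b3.png");B=cv2.resize(B,(440,305))
B=cv2.copyMakeBorder(B,0,540-305,0,0,cv2.BORDER_CONSTANT)
cv2.imwrite("pics/ab3.png",np.hstack([A,B]))
E
```

```text
clock: 61.4
tool_pos: [0.5538, 0.1491, 0.2826]
ee_rot: [-2.221, 2.221, -0.0]
force: [0.3, -0.1, -0.3]
gripper_width: 0.0556
finger_force: 0.0
```

View pics/ab3.png

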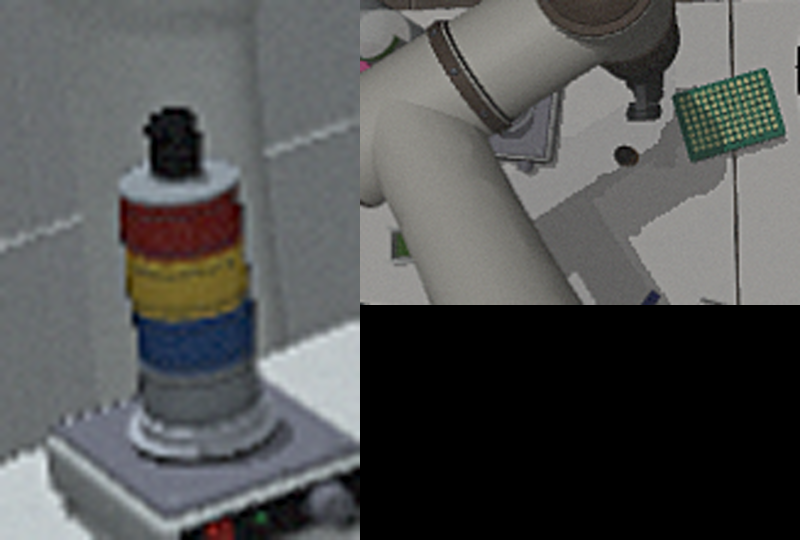

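The scene crop shows the full stack of steel pan, blue, yellow and red sieves with the lid flush on top, from (180,110) to (205,440). It has no gaps and leans only as the model's perspective predicted. The tip box, vial and trough are where they were.

```bash
python3 -c "
from workcell import order;print(order.sign_off())"
```

```text
the job is handed in; nothing more can be done
None
```

I seated the pan, blue, yellow and red sieves and the lid in order on the shaker and handed the job in at about 61 s; the last picture showed the stack upright with no gaps, and the tip box, vial and trough looked undisturbed.

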